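# Tip the green mineral specimens into their box

### The arm

A 6-joint arm with a two-finger parallel gripper is mounted at the origin on the work surface. World frame = base frame: x ahead of the robot, y to its left, z up, the work surface at z = 0. Lengths are in m, angles in rad, forces in N, time in s.
With the tool pointing down it reaches from about 0.25 to 0.725 m from the base axis. Payload 4 kg.
Tool frame: the origin (TCP) lies at the very end of the fingers, on their centre line; the grasp point (between the pads) lies bot.grasp_offset behind it (bot.grasp_offset is the distance from the TCP to the grasp point, in m); z points along the fingers, y is the direction in which the jaws open and shut (so a half turn about z gives the same grasp; the last joint's range is limited). The gripper opens to 85 mm and grips with 20 to 120 N. Pads are 22 mm wide; open, the fingers measure 114 mm over their backs; the gripper's body (76 mm by 85 mm) begins 54 mm behind the grasp point. The pads swing forward as they close: fully open they stand 13 mm farther back than shut.
Start: joints at [-1.188, 0.241, 0.005, 1.335, 0, 1.571], TCP at [0.187, -0.464, 0.231] pointing down, gripper open.
Joint ranges: [-2.72, 2.72], [-1.05, 1.87], [-1.09, 1.28], [-1.99, 2.15], [-1.42, 1.44], [-3.14, 3.14]. Speed limits (rad/s): [2.79, 2.79, 3.14, 3.14, 3.14, 3.14].

### API

Orientations are given as a unit quaternion [x, y, z, w].
In Python, from workcell import bot gives the robot as it stands. The module is installed in compiled form; this text tells all that it offers.
- The arm moves only by the shell command python3 -m jog 'ROWS' [OPENING]. ROWS is JSON, a list that holds one entry, the list of rows, each a list of 6 numbers: the shift along the tool's x, y, z in m, then the turn, a rotation vector about the tool's x, y, z in degrees. In form: [[[dx, dy, dz, wx, wy, wz], ...]]. A call has 1 to 12 rows; each row shifts and turns the pose as measured when the row begins, along the tool's axes as they then stand; what a row does not reach is not made up. A row lasts 1/8 s, in which the tool goes at most 62.5 mm and 10.7 degrees, less where a joint would pass 70% of its speed; a pose out of reach is approached as far as the arm can. A call is refused whole if a number of a shift passes 0.0625 or a number of a turn 10.7, either way. A call with a gripper value outside its range is refused whole. OPENING is the finger opening in m, from 0 to 0.0854, set as the call begins (- or left out, the last holds). The fingers move at their own pace and stop on an object; the grip force is fixed at half the most. Time passes only in rows, so rows that do not move let the fingers close. It gives the time, the measured TCP pose, the force and the opening at its end, in the units of the state.
- bot.get_obs(): the state, without advancing time (a new reading comes with each control period).
- bot.camera(name): name is "scene" or "top" or "wrist"; returns a dict with "pixels" (384x512x3 uint8, red, green, blue), "fx", "fy", "cx", "cy" (pixels), "rvec" (rotation vector, rad) and "tvec" (3), from world to camera coordinates, as OpenCV has them. Camera axes: x right, y down, z forward; pixel columns grow to the right and rows downward; lengths in m; the calibration is good to about 2 mm. A picture is of the moment at which its call begins. There is no depth.
- bot.job_done(): hands the job in, once; it reports no verdict.
The state is a dict: "clock": time; "joint_pos": joint angles; "joint_vel": joint speeds; "tau": joint torques, N m; "eef_pos": TCP position; "tool_rot": TCP orientation; "ft_force": force on the tool from outside, world axes, zero at the start; "ft_torque": the same for the moment, N m; "grip_width": finger opening in m.
Only numpy, scipy, OpenCV 4.12 (cv2) and the standard library are available. Lean on these libraries where they do the work, as an engineer would, in place of code of your own. Each camera call takes 0.05 s, during which the arm holds its last target. There are 200 camera calls.

### The job

Of the two hinged tip trays on the lab bench, take the one that holds the two green mineral specimens: lift its handle until both specimens slide out into the wooden box at its far end, then lower the tray gently all the way back down onto its rest and let go. Leave the other tray, with the red-brown specimens, alone.

Things in the scene. Friction and masses are not known exactly. Their poses are not given: they have to be found in the camera images.
- green_tray (a joint): Tilt (rad) of the tray with the green specimens: open steel tray 172 x 132 mm, walls 32 mm, hinged at its open end, away from the robot, in a grey stand fixed to the bench. 0 = level on its rest, as at the start; grows as the handle end lifts; stop at 1.05. Specimens slide out at about 0.4 to 0.7. About 0.4 kg; light damping; if let go it falls. Stations vary in place and yaw.
- green_grip (a point): Middle of its handle: black bar 14 mm thick along y, 104 mm free between posts, 53 mm clear below, over the closed end near the robot. Frame turns with the tray: level, z is up and x points to hinge and box. The hinge line (parallel to y) is 158.5 mm along +x and 85 mm along -z of this point in this frame. Level, this point is 163 mm above the bench. Tipping, it rises and moves towards the box.
- green_box (a point): Centre of the inner floor of the fixed light wooden box for the green specimens, 10 mm above the bench; x points away from the tray, z up. Inside 130 mm (x) by 140 mm (y); wall at the tray 60 mm above the bench, side walls 70 mm, far wall 94 mm. The tray's outlet, 78 mm above the bench, overhangs it by 12 mm.
- green_stone_a: Green faceted mineral specimen, 45 mm across, 31 mm high, about 90 g; origin in the middle of its underside as it lies at the start.
- green_stone_b: Green faceted mineral specimen, 40 mm across, 27 mm high, about 75 g; origin in the middle of its underside as it lies at the start.
- red_tray (a joint): Tilt (rad) of the other, identical tray, which holds two red-brown specimens of the same shape; 0 = level. To be left alone.
There are look-alikes about, which are no part of the job. What is shaped like the green_stone_a but orange or purple is not meant. Leave any orange look-alike of the green_stone_b alone.

How it is judged:
On the way:
1. both green specimens have slid into the box, with their tray still tipped up (value of joint green_tray above 0.2 rad and x of green_stone_a in the frame of green_box between -0.065 and 0.066 m and y of green_stone_a in the frame of green_box between -0.07 and 0.07 m and z of each of green_stone_a, green_stone_b in the frame of green_box below 0.06 m and x of green_stone_b in the frame of green_box between -0.065 and 0.066 m and y of green_stone_b in the frame of green_box between -0.07 and 0.07 m), for 0.1 s.
At the end, for the whole second after the job is handed in: The green specimens' tray is back down on its rest (tilt under 0.06 rad), both green specimens lie at rest inside the wooden box at its end, and the other tray is level (under 0.06 rad) (value of joint each of green_tray, red_tray below 0.06 rad and x of green_stone_a in the frame of green_box between -0.065 and 0.066 m and y of green_stone_a in the frame of green_box between -0.07 and 0.07 m and z of each of green_stone_a, green_stone_b in the frame of green_box below 0.06 m and x of green_stone_b in the frame of green_box between -0.065 and 0.066 m and y of green_stone_b in the frame of green_box between -0.07 and 0.07 m and linear speed of each of green_stone_a, green_stone_b below 0.03 m/s); the robot touches nothing.
It fails at once if the tray is dropped or slammed: it falls faster than 2 rad/s (about 0.35 m/s at the handle) (velocity of joint green_tray below -2 rad/s).
It fails at once if the other tray is lifted by more than 0.1 rad (value of joint red_tray above 0.1 rad).
It also fails if it takes over 43 s, if anything falls off the work surface, if the arm or the gripper's body presses on something with over 40 N, if the wrist force passes 120 N, or if a joint passes its speed limit or range.

## Working session

There is one attempt and no reset: what is moved stays moved. The work goes in short steps, Python scripts to look and compute and a shell command to move; the robot and the scene stay as the last step left them, time stands still between calls to the robot, and variables do not carry over. Pictures are saved under pics/ and viewed, on a budget of 10 in all, crops included, one or two more only if the job needs it, and the job is handed in when it is done.

```bash
mkdir -p pics
python3 - <<'E'
from workcell import bot
import cv2,numpy as np
print(bot.get_obs(),bot.grasp_offset)
for n in("scene","top"):
    c=bot.camera(n); cv2.imwrite(f"pics/{n}0.png",c["pixels"][:,:,::-1]); np.savez(f"{n}0.npz",**c)
    print(n,c["fx"],c["cx"],c["cy"],c["rvec"],c["tvec"])
E
```

```text
{'clock': 0.0, 'joint_pos': array([-1.18799943e+00,  2.41413784e-01,  3.67482734e-03,  1.33521979e+00,
       -6.75705963e-06,  1.57076707e+00]), 'joint_vel': array([-0.00078935, -0.00249914, -0.00049097, -0.00067319, -0.00157776,
       -0.0009764 ]), 'tau': array([-2.80726144e-04, -3.72315252e+01,  2.52409333e+01,  1.68497767e-02,
        8.54601058e-05,  4.60941408e-06]), 'eef_pos': array([ 0.18650804, -0.46319602,  0.23039373]), 'tool_rot': array([ 9.81735808e-01,  1.90246247e-01, -2.08981649e-04, -1.06082451e-03]), 'ft_force': array([ 0.48713087, -0.23027948, -0.00309161]), 'ft_torque': array([-0.04107174, -0.00796381, -0.05278926]), 'grip_width': 0.08548217354494131} 0.0187
scene 404.7408716718743 253.47167155313358 192.57310562597752 [ 1.54416033  2.03910353 -0.84811597] [ 0.12460773 -0.31149313  1.45913996]
top 366.1541025968801 257.23460567004287 185.6441034956123 [ 2.1156812  -2.08777805  0.24313208] [0.03914245 0.56534993 0.99277104]
```

View pics/scene0.png

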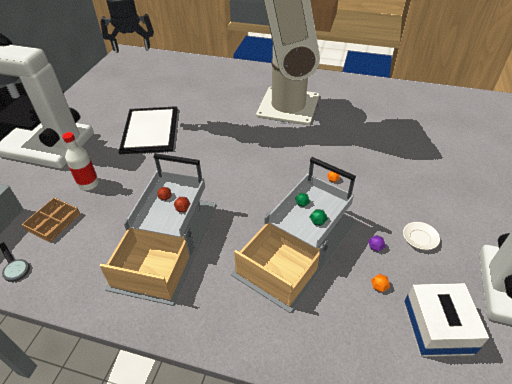

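View pics/top0.png

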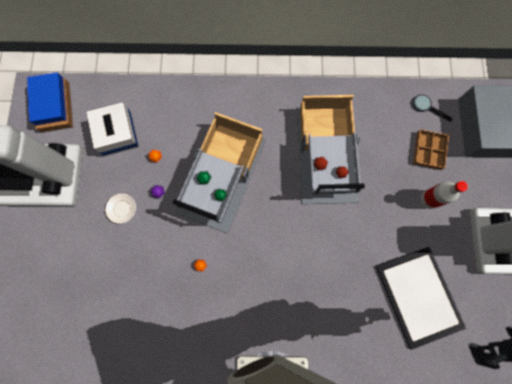

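The scene view shows the green tray's handle bar at about (310,161)–(353,178). In the top view it is at about (178,203)–(214,219). The green stones are at scene (302,199) and (318,216). Next I enlarge both handles.

Run:
```python
import cv2,numpy as np
s=cv2.imread("pics/scene0.png");t=cv2.imread("pics/top0.png")
a=cv2.resize(s[145:215,295:365],(400,400),interpolation=cv2.INTER_CUBIC)
b=cv2.resize(t[165:235,170:240],(400,400),interpolation=cv2.INTER_CUBIC)
cv2.imwrite("pics/crop.png",np.hstack([a,b]))
```

```text
(no output)
```

View pics/crop.png

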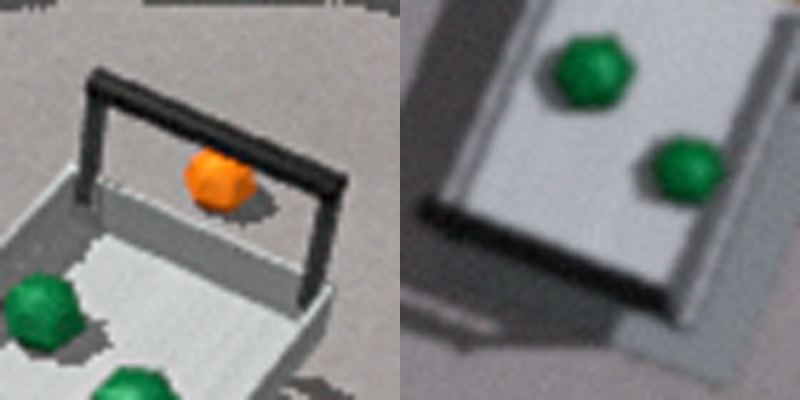

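The left crop shows the bar ends at scene (311.6,159.3) and (353.8,177.3). The right crop puts them at top (174.5,202) and (218,218), with the left and right order mirrored between the two views.

```bash
cat > h.py <<'E'
import cv2,numpy as np
def P(c):
    R=cv2.Rodrigues(np.array(c["rvec"],float))[0]; t=np.array(c["tvec"],float).reshape(3,1)
    K=np.array([[c["fx"],0,c["cx"]],[0,c["fy"],c["cy"]],[0,0,1]],float); return K,R,t
def tri(ca,a,cb,b):
    M=[K@np.hstack([R,t]) for K,R,t in (P(ca),P(cb))]
    X=cv2.triangulatePoints(M[0],M[1],np.array(a,float).reshape(2,1),np.array(b,float).reshape(2,1)); X=(X[:3]/X[3]).ravel()
    return X,[np.round(proj(c,X)-p,1) for c,p in((ca,a),(cb,b))]
def proj(c,X):
    K,R,t=P(c); return cv2.projectPoints(np.array(X,float).reshape(1,3),R,t,K,None)[0].ravel()
def ray(c,p,z):
    K,R,t=P(c); d=R.T@np.linalg.inv(K)@np.array([p[0],p[1],1.]); o=(-R.T@t).ravel()
    return o+d*(z-o[2])/d[2]
E
python3 - <<'E'
from h import *
S=dict(np.load("scene0.npz"));T=dict(np.load("top0.npz"))
np.set_printoptions(precision=4,suppress=True)
L=tri(S,(353.8,177.3),T,(174.5,202)); R=tri(S,(311.6,159.3),T,(218,218))
print(L,R); d=L[0]-R[0]; m=(L[0]+R[0])/2
print("mid",m,"len",np.linalg.norm(d),"yaw",np.degrees(np.arctan2(-d[0],d[1])), "reach",np.hypot(*m[:2]))
print("top at z.163",ray(T,(174.5,202),.163),ray(T,(218,218),.163),"scene",ray(S,(353.8,177.3),.163),ray(S,(311.6,159.3),.163))
# stones in both
cs={}
for n,c in(("S",S),("T",T)):
    h=cv2.cvtColor(c["pixels"],cv2.COLOR_RGB2HSV); k=cv2.inRange(h,(60,120,40),(90,255,255))
    _,_,st,ce=cv2.connectedComponentsWithStats(k); cs[n]=[(ce[i],st[i,4]) for i in range(1,len(ce)) if st[i,4]>20]; print(n,cs[n])
for a in cs["S"]:
  for b in cs["T"]: print(tri(S,a[0],T,b[0]))
E
```

```text
(array([0.4954, 0.2615, 0.1636]), [array([-0.6,  0. ]), array([-0.7,  0.1])]) (array([0.4551, 0.151 , 0.1614]), [array([-1.6, -0. ]), array([-1.9,  0.3])])
mid [0.4752 0.2062 0.1625] len 0.11762676714739359 yaw -20.027749102822874 reach 0.5180518647473696
top at z.163 [0.4957 0.2599 0.163 ] [0.4556 0.146  0.163 ] scene [0.4942 0.2628 0.163 ] [0.456 0.155 0.163]
S [(array([302.0144, 199.3669]), np.int32(139)), (array([318.2292, 217.0156]), np.int32(192))]
T [(array([203.1322, 177.405 ]), np.int32(121)), (array([220.   , 194.449]), np.int32(98))]
(array([0.572 , 0.1724, 0.1419]), [array([ 7.2, -0.2]), array([ 7.4, -1.5])])
(array([0.5313, 0.1505, 0.0938]), [array([-0.1, -0. ]), array([-0.1,  0. ])])
(array([0.5794, 0.1993, 0.0952]), [array([-0.,  0.]), array([-0.,  0.])])
(array([0.5389, 0.1784, 0.0449]), [array([-7.4, -0.3]), array([-8. ,  0.7])])
```

Both bar ends triangulate to about 0.1625 m height (163 expected) and 118 mm apart (104+14 expected). The yaw is -20°, and the stone heights also fit. Now I compute the approach: pitched 35° forward so the tool can follow the tip.

```bash
cat >> h.py <<'E'
from scipy.spatial.transform import Rotation as Ro
H=np.array([.4752,.2062,.1625]); YAW=-20.; HW=H+Ro.from_euler('z',YAW,degrees=True).apply([.1585,0,-.085])
def target(tilt,pitch,back,H=H,grip_off=.0187):
    """tilt: tray deg; pitch: tool forward deg (0=down) in world; back: distance behind grasp"""
    A=Ro.from_euler('z',YAW,degrees=True); T=A*Ro.from_euler('y',tilt,degrees=True)
    hw=H+A.apply([.1585,0,-.085]); p=hw+T.apply([-.1585,0,.085])
    R0=Ro.from_matrix(np.array([[0,1,0],[1,0,0],[0,0,-1.]]).T)
    R=A*Ro.from_euler('y',-pitch,degrees=True)*R0
    return p+R.apply([0,0,grip_off-back]),R
def delta(p0,R0,p,R):
    return np.round(R0.inv().apply(p-p0),4),np.round(np.degrees((R0.inv()*R).as_rotvec()),1)
def now():
    from workcell import bot
    o=bot.get_obs(); return np.array(o["eef_pos"]),Ro.from_quat(o["tool_rot"]),o
E
python3 - <<'E'
from h import *
p,R,o=now(); pt,Rt=target(0,35,.10); pd,Rd=target(0,0,.10)
print(pt,HW); print("yaw only",delta(p,R,pt,Rd)); print("trans after yaw",delta(p,Rd,pt,Rd)); print("pitch",delta(p,Rd,p,Rt))
E
python3 -m jog '[[[0,0,-0.014,0,0,-9.6],[0,0,-0.014,0,0,-9.6],[0,0,-0.014,0,0,-9.6],[0,0,-0.014,0,0,-9.6],[0,0,-0.014,0,0,-9.6]]]' 0.085
```

```text
[0.43138048 0.222149   0.22909706] [0.62414128 0.15198981 0.0775    ]
yaw only (array([ 0.4831, -0.5444,  0.0024]), array([ -0.1,  -0. , -48.1]))
trans after yaw (array([ 0.7278, -0.0044,  0.0014]), array([0., 0., 0.]))
pitch (array([0., 0., 0.]), array([-35.,  -0.,   0.]))
clock: 0.72
eef_pos: [0.1857, -0.4611, 0.2982]
tool_rot: [0.812, 0.584, 0.001, -0.006]
ft_force: [-0.3, 0.6, -0.0]
grip_width: 0.0851
```

```bash
python3 -m jog '[[[0.06,0,0,0,0,0],[0.06,0,0,0,0,0],[0.06,0,0,0,0,0],[0.06,0,0,0,0,0],[0.06,0,0,0,0,0],[0.06,0,0,0,0,0],[0.06,0,0,0,0,0],[0.06,0,0,0,0,0],[0.06,0,0,0,0,0],[0.06,0,0,0,0,0],[0.06,0,0,0,0,0],[0.06,0,0,0,0,0]]]'
python3 -c "
from h import *
p,R,o=now(); print(o['joint_pos']); print(delta(p,R,*target(0,35,.10)))"
```

```text
clock: 2.22
eef_pos: [0.4197, 0.2383, 0.3027]
tool_rot: [0.814, 0.581, 0.003, -0.005]
ft_force: [1.1, -0.1, 0.3]
grip_width: 0.0849
[0.50968925 0.18353302 0.11676837 1.50018379 0.01075289 2.41110949]
(array([-0.0123,  0.0167,  0.0734]), array([-35.3,  -0.9,   0.9]))
```

```bash
python3 -m jog '[[[0,0,0,-8.8,0,0],[0,0,0,-8.8,0,0],[0,0,0,-8.8,0,0],[0,0,0,-8.8,0,0],[0,0,0,0,0,0]]]'
python3 -c "
from h import *
p,R,o=now(); print(o['joint_pos']); print(delta(p,R,*target(0,35,.10)))"
```

```text
clock: 2.85
eef_pos: [0.4207, 0.2435, 0.2923]
tool_rot: [0.773, 0.557, 0.175, 0.247]
ft_force: [-0.6, 0.2, 0.4]
grip_width: 0.0852
[ 0.86700699 -0.02277398 -0.28993519  1.05068504 -0.56767803  2.68626183]
(array([-0.0165, -0.0228,  0.0615]), array([ 0.3, -0.6,  1.3]))
```

```bash
python3 -m jog '[[[-0.008,-0.011,0.03,0,0,0],[-0.008,-0.011,0.031,0,0,1],[0,0,0,0,0,0]]]'
python3 - <<'E'
from h import *
from workcell import bot
p,R,o=now(); print(o['joint_pos']); print(delta(p,R,*target(0,35,.0)))
c=bot.camera("wrist"); np.savez("w1.npz",**c)
im=c["pixels"][:,:,::-1].copy()
t=Ro.from_euler('z',YAW,degrees=True)
for y in(-.059,0,.059):
    u=proj(c,H+t.apply([0,y,0])); print(u); cv2.drawMarker(im,tuple(int(v) for v in u),(255,0,255),0,14,1)
cv2.imwrite("pics/w1.png",im)
E
```

```text
clock: 3.22
eef_pos: [0.4337, 0.2236, 0.2305]
tool_rot: [0.779, 0.55, 0.178, 0.243]
ft_force: [-0.3, 0.1, 0.6]
grip_width: 0.0846
[ 8.05221069e-01 -6.48484161e-05 -4.36082166e-01  8.43405559e-01
 -5.46741966e-01  2.63522629e+00]
(array([-0.0036, -0.0024,  0.1001]), array([ 0.1, -0.8,  0.2]))
[256.9455241  275.21690869]
[256.99925975 205.16538088]
[257.0609464  124.74868648]
```

View pics/w1.png

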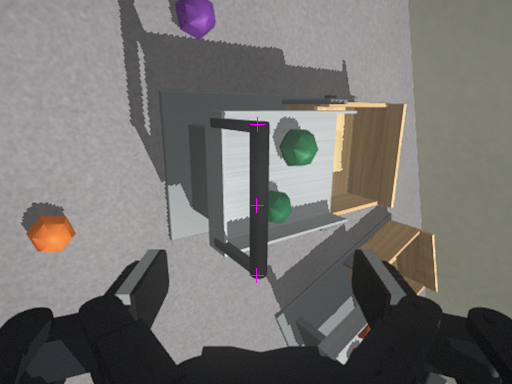

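The wrist view shows the handle bar along column ~259 from row 122 to 276. My predicted markers (257) sit on it within about 2 px, so I advance.

```bash
python3 -m jog '[[[-0.001,0,0.025,0,0,0],[-0.001,-0.001,0.025,0,0,0],[-0.001,0,0.02,0,0,0],[0,0,0.02,0,0,0],[0,0,0.01,0,0,0],[0,0,0,0,0,0]]]'
python3 -c "
from h import *
p,R,o=now(); print(o['joint_pos']); print(delta(p,R,*target(0,35,.0)))"
```

```text
clock: 4.03
eef_pos: [0.4989, 0.2112, 0.1612]
tool_rot: [0.78, 0.546, 0.189, 0.241]
ft_force: [-0.3, 0.0, -0.5]
grip_width: 0.0849
[ 0.67287106  0.13206278 -0.50999193  0.54242142 -0.5009916   2.4926504 ]
(array([-0.0131, -0.016 ,  0.0053]), array([ 0.6, -1.8, -0.6]))
```

The pose drifted about 16 mm sideways, so I correct it before closing.

```bash
python3 -m jog '[[[-0.006,-0.008,0.002,0,-0.8,0],[-0.006,-0.008,0.002,0,-0.8,0],[0,0,0,0,0,0]]]'
python3 -c "
from h import *
p,R,o=now(); print(o['joint_pos']); print(delta(p,R,*target(0,35,.0)))"
```

```text
clock: 4.4
eef_pos: [0.4841, 0.2044, 0.1494]
tool_rot: [0.782, 0.543, 0.178, 0.249]
ft_force: [-0.4, -0.4, 0.4]
grip_width: 0.0852
[ 0.69332523  0.13672595 -0.53778589  0.54561633 -0.52530144  2.52700641]
(array([-0.0014,  0.0001,  0.0028]), array([ 0.7, -0.2, -0.6]))
```

```bash
python3 -m jog '[[[0,0,0.002,0,0,0],[0,0,0,0,0,0],[0,0,0,0,0,0],[0,0,0,0,0,0],[0,0,0,0,0,0],[0,0,0,0,0,0]]]' 0.0
python3 - <<'E'
from h import *
from workcell import bot
p,R,o=now(); print(o['ft_torque'],delta(p,R,*target(0,35,.0)))
cv2.imwrite("pics/w2.png",np.hstack([bot.camera(n)["pixels"][:,:,::-1][60:360] if n=="wrist" else cv2.resize(bot.camera(n)["pixels"][120:300,210:390],(288,300))[:,:,::-1] for n in("wrist","scene")]))
E
```

```text
clock: 5.15
eef_pos: [0.4864, 0.2042, 0.1493]
tool_rot: [0.782, 0.542, 0.18, 0.25]
ft_force: [1.0, 0.5, 1.0]
grip_width: 0.0119
[0.07351168 0.50558913 0.02816748] (array([-0.0019, -0.0016,  0.0014]), array([ 0.9, -0.3, -0.7]))
```

View pics/w2.png

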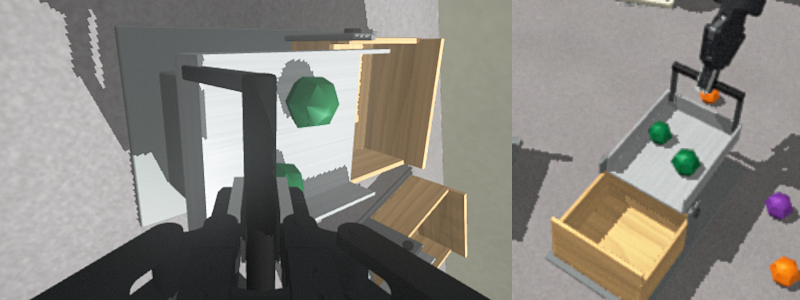

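The wrist crop shows the bar clamped between the pads at about (260,200), and the scene crop shows the gripper on the handle with the tray level. Opening 11.9 mm means the bar is held. Now I compute arc rows.

```bash
cat >> h.py <<'E'
G=(0.,0.)
def arc(step):
    """measured tilt from the tool, and next row for 'step' deg, from grasp = fixed offset from tray frame"""
    p,R,o=now(); A=Ro.from_euler('z',YAW,degrees=True)
    g=A.inv().apply(p-HW); g0=A.inv().apply(P0-HW)
    ang=lambda v:np.degrees(np.arctan2(v[2],-v[0])); til=ang(g)-ang(g0)
    Rt=A*Ro.from_euler('y',til+step,degrees=True)*A.inv()
    pt=HW+Rt.apply(P0-HW); R_t=Rt*Q0
    print("tilt by pos",round(til,1),"radius err mm",np.round(1e3*(np.hypot(g[0],g[2])-np.hypot(g0[0],g0[2])),1),"y err",np.round(1e3*(g-g0)[1],1),"row",delta(p,R,pt,R_t),"F",np.round(o["ft_force"],1),"M",np.round(o["ft_torque"],1),"w",round(o["grip_width"],4),"q",np.round(o["joint_pos"],2))
P0=np.array([.4864,.2042,.1493]);Q0=Ro.from_quat([.782,.542,.180,.250])
E
python3 -c "
from h import *
arc(2.5);arc(0)"
```

```text
tilt by pos -0.0 radius err mm 0.0 y err -0.1 row (array([ 0.0001,  0.0064, -0.0032]), array([ 2.5, -0. , -0. ])) F [-0.4 -0.2 -0.8] M [0.2 0.6 0.1] w 0.0119 q [ 0.69  0.14 -0.54  0.54 -0.53  2.52]
tilt by pos -0.0 radius err mm 0.0 y err -0.1 row (array([ 0.0001, -0.    ,  0.    ]), array([-0.,  0., -0.])) F [-0.4 -0.2 -0.8] M [0.2 0.6 0.1] w 0.0119 q [ 0.69  0.14 -0.54  0.54 -0.53  2.52]
```

```bash
python3 -m jog '[[[0,0.0064,-0.0032,2.5,0,0],[0,0.0064,-0.0032,2.5,0,0],[0,0.0064,-0.0032,2.5,0,0]]]'
python3 -c "
from h import *
arc(0);arc(2.5)"
```

```text
clock: 5.62
eef_pos: [0.4942, 0.2012, 0.1651]
tool_rot: [0.797, 0.555, 0.141, 0.194]
ft_force: [1.3, 1.4, -1.8]
grip_width: 0.0118
tilt by pos 6.2 radius err mm 0.4 y err -0.1 row (array([0.0001, 0.0002, 0.0003]), array([-1.9, -0.1,  0.2])) F [ 1.3  1.4 -1.8] M [0.4 0.3 0. ] w 0.0118 q [ 0.6   0.14 -0.41  0.72 -0.39  2.47]
tilt by pos 6.2 radius err mm 0.4 y err -0.1 row (array([ 0.0002,  0.0065, -0.0031]), array([ 0.6, -0.1,  0.2])) F [ 1.3  1.4 -1.8] M [0.4 0.3 0. ] w 0.0118 q [ 0.6   0.14 -0.41  0.72 -0.39  2.47]
```

```bash
python3 -m jog '[[[0,0.0067,-0.0032,2,0,0],[0,0.0067,-0.0032,2,0,0],[0,0.0067,-0.0032,2,0,0],[0,0.0067,-0.0032,2,0,0],[0,0.0067,-0.0032,2,0,0]]]'
python3 -c "
from h import *
arc(0);arc(2.5)"
```

```text
clock: 6.25
eef_pos: [0.5125, 0.1945, 0.1905]
tool_rot: [0.811, 0.567, 0.087, 0.117]
ft_force: [-1.1, 1.4, -1.1]
grip_width: 0.0119
tilt by pos 17.4 radius err mm 0.6 y err -0.2 row (array([0.0002, 0.0003, 0.0005]), array([-1.7, -0.2,  0.5])) F [-1.1  1.4 -1.1] M [ 0.4  0.5 -0.1] w 0.0119 q [ 0.48  0.2  -0.2   0.97 -0.21  2.38]
tilt by pos 17.4 radius err mm 0.6 y err -0.2 row (array([ 0.0002,  0.0066, -0.0029]), array([ 0.8, -0.2,  0.5])) F [-1.1  1.4 -1.1] M [ 0.4  0.5 -0.1] w 0.0119 q [ 0.48  0.2  -0.2   0.97 -0.21  2.38]
```

```bash
python3 -m jog '[[[0,0.0067,-0.003,2,0,0],[0,0.0067,-0.003,2,0,0],[0,0.0067,-0.003,2,0,0],[0,0.0067,-0.003,2,0,0],[0,0.0067,-0.003,2,0,0],[0,0.0067,-0.003,2,0,0]]]'
python3 -c "
from h import *
arc(0);arc(2.5)"
```

```text
clock: 7.0
eef_pos: [0.54, 0.1843, 0.2154]
tool_rot: [0.818, 0.574, 0.021, 0.022]
ft_force: [-3.8, 1.3, 1.0]
grip_width: 0.0117
tilt by pos 30.9 radius err mm 0.9 y err -0.4 row (array([0.0004, 0.0004, 0.0008]), array([-1.5, -0.3,  0.7])) F [-3.8  1.3  1. ] M [ 0.2  0.5 -0.2] w 0.0117 q [ 0.35  0.35  0.11  1.28 -0.03  2.26]
tilt by pos 30.9 radius err mm 0.9 y err -0.4 row (array([ 0.0004,  0.0067, -0.0026]), array([ 1. , -0.3,  0.7])) F [-3.8  1.3  1. ] M [ 0.2  0.5 -0.2] w 0.0117 q [ 0.35  0.35  0.11  1.28 -0.03  2.26]
```

```bash
python3 -m jog '[[[0,0.0067,-0.0028,2.1,0,0],[0,0.0067,-0.0028,2.1,0,0],[0,0.0067,-0.0028,2.1,0,0],[0,0.0067,-0.0028,2.1,0,0],[0,0.0067,-0.0028,2.1,0,0]]]'
python3 - <<'E'
from h import *
from workcell import bot
arc(0);arc(2.5)
c=bot.camera("scene");np.savez("s3.npz",**c);t=bot.camera("top")
cv2.imwrite("pics/s3.png",np.hstack([cv2.resize(c["pixels"][120:310,210:390],(380,400)),cv2.resize(t["pixels"][80:280,140:330],(380,400))])[:,:,::-1])
E
```

```text
clock: 7.62
eef_pos: [0.5678, 0.1739, 0.2311]
tool_rot: [0.817, 0.573, -0.035, -0.059]
ft_force: [-1.8, -0.2, 2.8]
grip_width: 0.012
tilt by pos 42.5 radius err mm 1.2 y err -0.6 row (array([0.0006, 0.0006, 0.001 ]), array([-1.2, -0.3,  0.7])) F [-1.8 -0.2  2.8] M [-0.   0.4 -0.1] w 0.012 q [0.25 0.52 0.41 1.57 0.09 2.17]
tilt by pos 42.5 radius err mm 1.2 y err -0.6 row (array([ 0.0006,  0.0069, -0.0024]), array([ 1.3, -0.3,  0.7])) F [-1.8 -0.2  2.8] M [-0.   0.4 -0.1] w 0.012 q [0.25 0.52 0.41 1.57 0.09 2.17]
```

View pics/s3.png

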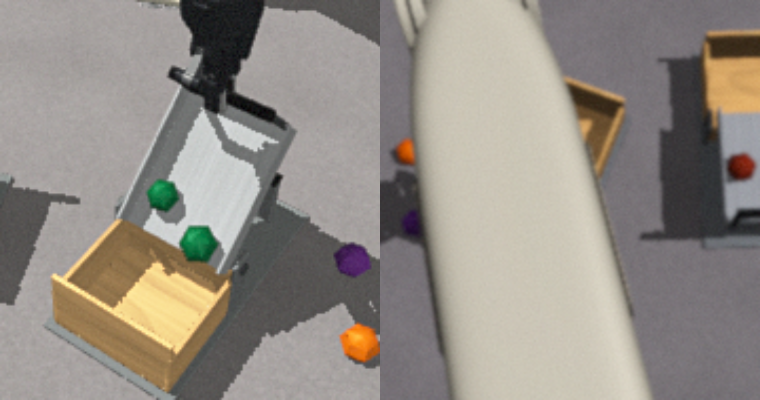

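The scene crop shows the tray at ~42°, with the stones on their way down near (162,195) and (198,243). I tip a little more and wait.

```bash
python3 -m jog '[[[0,0.005,-0.0012,1.2,0,0],[0,0.005,-0.0012,1.2,0,0],[0,0,0,0,0,0],[0,0,0,0,0,0],[0,0,0,0,0,0],[0,0,0,0,0,0],[0,0,0,0,0,0],[0,0,0,0,0,0]]]'
cat > st.py <<'E'
from h import *
from workcell import bot
c=bot.camera("scene"); h=cv2.cvtColor(c["pixels"],cv2.COLOR_RGB2HSV); k=cv2.inRange(h,(60,120,30),(90,255,255))
_,_,st,ce=cv2.connectedComponentsWithStats(k)
A=Ro.from_euler('z',YAW,degrees=True); B=HW*[1,1,0]+A.apply([.065-.012,0,.01])
for i in range(1,len(ce)):
    if st[i,4]>20: print(ce[i],st[i,4],"box frame if in box",A.inv().apply(ray(c,ce[i],.025)-B))
arc(0)
E
python3 st.py
```

```text
clock: 8.72
eef_pos: [0.576, 0.1709, 0.2343]
tool_rot: [0.816, 0.57, -0.048, -0.078]
ft_force: [-0.9, 0.2, 1.5]
grip_width: 0.0119
[263.37623762 260.84158416] 101 box frame if in box [ 0.02668802 -0.03297942  0.015     ]
[284.37878788 273.06060606] 132 box frame if in box [0.02630441 0.02614938 0.015     ]
tilt by pos 45.8 radius err mm 1.2 y err -0.6 row (array([0.0006, 0.0006, 0.0011]), array([-0.6, -0.4,  0.6])) F [-1.7  0.4  2.7] M [-0.1  0.1 -0.1] w 0.0121 q [0.23 0.57 0.5  1.64 0.11 2.15]
```

Both stones are in the box, and they have stayed there with the tray still up. Now I lower along the same arc.

```bash
python3 -m jog '[[[0,-0.0066,0.0034,-2.3,0,0],[0,-0.0066,0.0034,-2.3,0,0],[0,-0.0066,0.0034,-2.3,0,0],[0,-0.0066,0.0034,-2.3,0,0],[0,-0.0066,0.0034,-2.3,0,0]]]'
python3 -c "
from h import *
arc(0);arc(-2.5)"
```

```text
clock: 9.4
eef_pos: [0.545, 0.1824, 0.2189]
tool_rot: [0.82, 0.572, 0.012, 0.008]
ft_force: [0.2, 0.2, -2.6]
grip_width: 0.0119
tilt by pos 33.1 radius err mm 1.0 y err -0.4 row (array([0.0004, 0.0005, 0.0009]), array([-1.3, -0.3,  0.4])) F [ 0.2  0.2 -2.6] M [-0.  -0.3 -0.1] w 0.0119 q [ 0.33  0.37  0.16  1.33 -0.01  2.25]
tilt by pos 33.1 radius err mm 1.0 y err -0.4 row (array([ 0.0003, -0.0057,  0.0045]), array([-3.8, -0.3,  0.4])) F [ 0.2  0.2 -2.6] M [-0.  -0.3 -0.1] w 0.0119 q [ 0.33  0.37  0.16  1.33 -0.01  2.25]
```

```bash
python3 -m jog '[[[0,-0.0064,0.0036,-2.5,0,0],[0,-0.0064,0.0035,-2.5,0,0],[0,-0.0064,0.0035,-2.5,0,0],[0,-0.0064,0.0035,-2.5,0,0],[0,-0.0064,0.0035,-2.5,0,0],[0,-0.0064,0.0035,-2.5,0,0]]]'
python3 -c "
from h import *
arc(0);arc(-2.5)"
```

```text
clock: 10.15
eef_pos: [0.5122, 0.1946, 0.1902]
tool_rot: [0.811, 0.565, 0.089, 0.119]
ft_force: [1.3, -0.4, -3.8]
grip_width: 0.0124
tilt by pos 17.3 radius err mm 0.6 y err -0.2 row (array([0.0002, 0.0003, 0.0005]), array([-1.5, -0.2,  0.3])) F [ 1.3 -0.4 -3.8] M [ 0.1 -0.   0.1] w 0.0124 q [ 0.48  0.2  -0.2   0.96 -0.21  2.38]
tilt by pos 17.3 radius err mm 0.6 y err -0.2 row (array([ 0.0001, -0.0058,  0.0042]), array([-4. , -0.2,  0.3])) F [ 1.3 -0.4 -3.8] M [ 0.1 -0.   0.1] w 0.0124 q [ 0.48  0.2  -0.2   0.96 -0.21  2.38]
```

```bash
python3 -m jog '[[[0,-0.0064,0.0036,-2.6,0,0],[0,-0.0064,0.0035,-2.6,0,0],[0,-0.0064,0.0035,-2.6,0,0],[0,-0.0064,0.0035,-2.6,0,0],[0,-0.0025,0.0013,-1,0,0]]]'
python3 -c "
from h import *
arc(0);arc(-2.5)"
```

```text
clock: 10.78
eef_pos: [0.4928, 0.2018, 0.1626]
tool_rot: [0.794, 0.553, 0.147, 0.203]
ft_force: [2.0, 0.1, -3.0]
grip_width: 0.0118
tilt by pos 5.2 radius err mm 0.4 y err -0.1 row (array([0.0001, 0.0002, 0.0003]), array([-1.7, -0.1,  0.3])) F [ 2.   0.1 -3. ] M [0.2 0.3 0.1] w 0.0118 q [ 0.62  0.14 -0.43  0.69 -0.41  2.48]
tilt by pos 5.2 radius err mm 0.4 y err -0.1 row (array([ 0.    , -0.0059,  0.004 ]), array([-4.2, -0.1,  0.2])) F [ 2.   0.1 -3. ] M [0.2 0.3 0.1] w 0.0118 q [ 0.62  0.14 -0.43  0.69 -0.41  2.48]
```

```bash
python3 -m jog '[[[0,-0.0045,0.0028,-2.4,0,0],[0,-0.0035,0.002,-1.5,0,0],[0,-0.0025,0.0014,-1,0,0],[0,0,0,0,0,0]]]'
python3 -c "
from h import *
arc(0)"
```

```text
clock: 11.28
eef_pos: [0.4869, 0.2039, 0.1509]
tool_rot: [0.785, 0.547, 0.17, 0.237]
ft_force: [1.8, 0.7, -3.2]
grip_width: 0.0122
tilt by pos 0.6 radius err mm 0.2 y err -0.1 row (array([0.0001, 0.0001, 0.0002]), array([-1.4, -0. ,  0.3])) F [ 1.8  0.7 -3.2] M [0.3 0.6 0. ] w 0.0122 q [ 0.67  0.14 -0.51  0.58 -0.49  2.51]
```

```bash
python3 -m jog '[[[0,-0.0015,0.001,-1,0,0],[0,-0.0008,0.0006,-0.4,0,0],[0,0,0,0,0,0]]]'
python3 -c "
from h import *
arc(0)"
```

```text
clock: 11.65
eef_pos: [0.4863, 0.2042, 0.1493]
tool_rot: [0.782, 0.544, 0.178, 0.248]
ft_force: [0.6, -0.1, -2.7]
grip_width: 0.0117
tilt by pos -0.0 radius err mm 0.1 y err -0.0 row (array([0.    , 0.    , 0.0001]), array([-0.4, -0. ,  0.2])) F [ 0.6 -0.1 -2.7] M [0.3 0.7 0. ] w 0.0117 q [ 0.69  0.14 -0.53  0.54 -0.52  2.52]
```

The tray is back at its rest pose. I open and retreat along the tool axis in small rows, watching for drift.

```bash
python3 -m jog '[[[0,0,0,0,0,0],[0,0,0,0,0,0],[0,0,0,0,0,0],[0,0,0,0,0,0],[0,0,0,0,0,0]]]' 0.085
python3 -m jog '[[[0,0,-0.01,0,0,0],[0,0,-0.01,0,0,0],[0,0,-0.01,0,0,0],[0,0,0,0,0,0]]]'
python3 -c "
from h import *
p,R,o=now();print(delta(p,R,*target(0,35,.12)))"
```

```text
clock: 12.28
eef_pos: [0.4871, 0.2046, 0.15]
tool_rot: [0.782, 0.544, 0.179, 0.247]
ft_force: [-0.8, -0.5, 0.4]
grip_width: 0.085
clock: 12.78
eef_pos: [0.4696, 0.2111, 0.1768]
tool_rot: [0.782, 0.544, 0.179, 0.247]
ft_force: [0.2, -0.6, -0.8]
grip_width: 0.0845
(array([-0.002 , -0.0016, -0.0856]), array([ 0.6, -0.5, -0.5]))
```

```bash
python3 -m jog '[[[0,0,-0.02,0,0,0],[0,0,-0.02,0,0,0],[0,0,-0.02,0,0,0],[0,0,-0.03,0,0,0],[0,0,-0.03,0,0,0],[0,0,-0.03,0,0,0],[0,0,0,0,0,0],[0,0,0,0,0,0]]]'
python3 - <<'E'
import runpy; runpy.run_path("st.py")
from h import *
from workcell import bot
c=bot.camera("scene");t=bot.camera("top")
u=[proj(c,H+Ro.from_euler('z',YAW,degrees=True).apply([0,y,0])) for y in(-.059,.059)];print(u)
cv2.imwrite("pics/f.png",np.hstack([cv2.resize(c["pixels"][120:310,90:390],(500,320)),cv2.resize(t["pixels"][80:280,140:330],(300,320))])[:,:,::-1])
E
```

```text
clock: 13.78
eef_pos: [0.3839, 0.2403, 0.3015]
tool_rot: [0.782, 0.544, 0.179, 0.247]
ft_force: [-0.5, -0.7, 0.1]
grip_width: 0.0851
[262.99009901 260.69306931] 101 box frame if in box [ 0.02687315 -0.03397048  0.015     ]
[283.96323529 272.55882353] 136 box frame if in box [0.02571932 0.02462298 0.015     ]
tilt by pos 15.2 radius err mm 176.2 y err -1.2 row (array([0.0002, 0.0405, 0.1715]), array([14.8, -0.3,  0.3])) F [0.  0.6 0.1] M [ 0.2  0.5 -0. ] w 0.085 q [ 0.94 -0.07 -0.31  1.13 -0.59  2.8 ]
[array([309.97453185, 158.91552545]), array([353.20400371, 177.68229891])]
```

View pics/f.png

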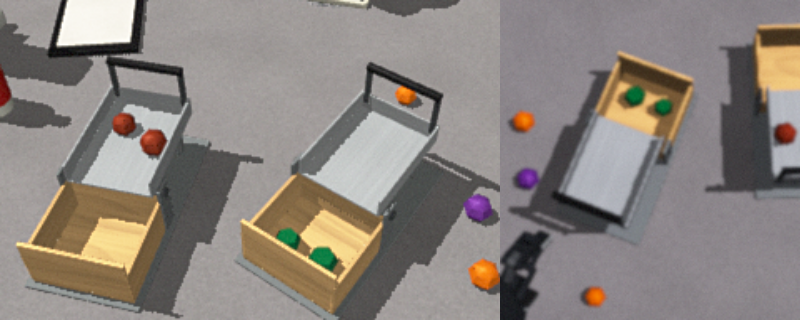

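The final picture shows the green tray level and empty, with its handle back at scene pixels (311,159)–(353,178). Both green stones lie in the box, the red tray is untouched and the gripper is clear.

```bash
python3 -c "
from workcell import bot
print(bot.job_done())"
```

```text
the job is handed in; nothing more can be done
None
```

I tipped the green tray to about 46° (0.80 rad), both green stones slid into its box, and I lowered the tray onto its rest, let go and handed the job in at about 14 s of the 43 s. No verdict was reported.

**How:** I triangulated the handle bar from two views: 162.5 mm high, 118 mm long, yaw -20°. I gripped it with the tool pitched 35° forward, followed the hinge arc up, and lowered at about 0.4 rad/s. Every force reading I took stayed under about 5 N.

**Last checks:**
- **Tray:** before I let go, the tool was back at its starting pose within about 0.1 mm, so tilt was about 0. In the last picture the handle is back where it started.
- **Stones:** in the box frame, at about x 0.027, y -0.034 and x 0.026, y 0.025. They moved about 1 mm or less between two pictures 5 s apart. This uses one camera and a box centre I worked out from the hinge; the last top view also shows both inside.
- **Other tray:** the red tray looked level with its stones in place; I did not measure it. The gripper was clear of everything.

**Disagreed:**
- The first move in ended about 16 mm off to the side, and I corrected it before closing.
- The opening read 12 mm on the 14 mm bar, but the hold was firm throughout.

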